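# Set the drying-fan time switch with one sweep of the fingertip

### The arm

A 6-joint arm with a two-finger parallel gripper is mounted at the origin on the work surface. World frame = base frame: x ahead of the robot, y to its left, z up, the work surface at z = 0. Lengths are in m, angles in rad, forces in N, time in s.
With the tool pointing down it reaches from about 0.35 to 0.95 m from the base axis. Payload 17.4 kg.
Tool frame: the origin (TCP) lies at the very end of the fingers, on their centre line; the grasp point (between the pads) lies arm.grip_depth behind it (arm.grip_depth is the distance from the TCP to the grasp point, in m); z points along the fingers, y is the line along which they close (so a half turn about z gives the same grasp; the last joint's range is limited). The gripper opens to 93 mm and grips with 3 to 60 N. Pads are 15 mm wide; open, the fingers measure 128 mm over their backs; the gripper's body (75 mm by 188 mm) begins 65 mm behind the grasp point.
Start: joints at [-1.187, 0.116, 1.442, -0, 1.584, -0.038], TCP at [0.276, -0.616, 0.219] pointing down, gripper open.
Joint ranges: [-2.83, 2.83], [-0.83, 2.19], [0.07, 2.5], [-1.14, 4.28], [0.01, 3], [-2.97, 2.97]. Speed limits (rad/s): [1.89, 1.89, 2.22, 3.14, 3.14, 3.14].

### API

Orientations are given as a unit quaternion [x, y, z, w].
In Python, from cell import sensors, eyes, arm gives the robot as it stands.
- The arm moves only by the shell command python3 -m jog 'ROWS'. ROWS is JSON, a list of rows, each a list of 5 numbers: the shift along the tool's x, y, z in mm, then the turn about the tool's z in degrees, then the gripper's target within -1 to 1 (fully open at 1, half-way at 0, shut at -1). A call has 1 to 8 rows; each row is the pose to reach, as a shift and turn from the pose commanded when the call began, along the tool's axes at that moment; what a row does not reach only later rows make up. A row lasts 1/8 s, in which the tool goes at most 62.5 mm and 10.7 degrees, less where a joint would pass 70% of its speed; a pose out of reach is approached as far as the arm can. A call with a gripper value outside its range is refused whole. The fingers move at their own pace and stop on an object; the grip force is fixed at half the most. Time passes only in rows, so rows that repeat a pose let the fingers close. It gives the time, the measured TCP pose, the force, the opening and the grip force at its end, in the units of the state.
- sensors.sense(): the state, without advancing time (a new reading comes with each control period).
- eyes.camera(name): name is "scene" or "top"; returns the picture (384x512x3 uint8, red, green, blue); there is no depth.
- eyes.get_calibration(name): a dict with "fov_y" (degrees; the focal length in pixels is half the picture's height over the tangent of half this angle, whatever the lens; pixels are square), "cx", "cy" (the principal point, pixels), "k1" (the pictures are not rectified: a ray, as slopes to the right and down, at radius r is drawn at 1 + k1 r^2 times it, then the intrinsics apply), "eye" and "rotation" of the camera in the world. Camera axes: x right, y down, z forward; pixel columns grow to the right and rows downward; lengths in m; the calibration is good to about 2 mm. A picture is of the moment at which its call begins. get_calibration takes no time and is no camera call.
- arm.close_job(): hands the job in; it is judged then, once.
The state is a dict: "time": time; "joint_positions": joint angles; "qvel": joint speeds; "tau": joint torques, N m; "eef_pos": TCP position; "eef_rot": TCP orientation; "ft_force": force on the tool from outside, world axes, zero at the start; "moment": the same for the moment, N m; "finger_gap": finger opening in m; "gripper_force": force on a finger pad.
Only numpy, scipy, OpenCV 4.12 (cv2) and the standard library are available. Lean on these libraries where they do the work, as an engineer would, in place of code of your own. Each camera call takes 0.05 s, during which the arm holds its last target. There are 200 camera calls.

### The job

Set the drying fan's time switch: run the fingertips clockwise (seen from above) round the dial along the row of five wide tabs, just above the dial face, so that they fold flat one after another, in one pass without lifting away from the dial in between. Leave the five narrow tabs standing, do not press hard on the dial, push it along the bench or pick it up, and leave the bottle, jar, cup and brush where they are. Then move clear.

Things in the scene. Friction and masses are not known exactly. Their poses are not given: they have to be found in the camera images.
- dial: Drying-fan time switch: loose round grey unit lying on the bench, 236 mm across, about 1.6 kg. Origin: centre of its underside, z up; any yaw. Flat white face 60 mm above the origin. Flip tabs stand on a circle of radius 85 mm, at these degrees counterclockwise from its x axis: wide 60, 30, 0, -30, -60; narrow 240, 210, 180, 150, 120; places 90 and -90 are empty.
- dial_face (a point): Centre of the dial, on its white face (224 mm across). A metal hub 60 mm across rises 5 mm here, its middle pin 9 mm. Neighbouring tabs of a group are 44 mm apart; each empty place between the groups leaves about 85 mm.
- wide1_foot (a point): Foot of the first wide tab (clockwise order), on the dial face under the middle of its hinge: 60 degrees, radius 85 mm. The hinge line runs along the radius, 3 mm above the face.
- wide2_foot (a point): Foot of the second wide tab (clockwise order), on the dial face under the middle of its hinge: 30 degrees, radius 85 mm. The hinge line runs along the radius, 3 mm above the face.
- wide3_foot (a point): Foot of the third wide tab (clockwise order), on the dial face under the middle of its hinge: 0 degrees, radius 85 mm. The hinge line runs along the radius, 3 mm above the face.
- wide4_foot (a point): Foot of the fourth wide tab (clockwise order), on the dial face under the middle of its hinge: -30 degrees, radius 85 mm. The hinge line runs along the radius, 3 mm above the face.
- wide5_foot (a point): Foot of the fifth and last wide tab (clockwise order), on the dial face under the middle of its hinge: -60 degrees, radius 85 mm. The hinge line runs along the radius, 3 mm above the face.
- wide1 (a joint): Fold angle (rad) of the first wide tab, a grey plate 26 mm wide along the radius, 26 mm long, 4 mm thick, top about 29 mm above the face. 0: leaning back counterclockwise, 0.2: upright, 1.72: flat. Folds only clockwise (seen from above), at a very light push; past upright it falls flat by its own weight and then lies 2 to 7 mm above the face.
- wide2 (a joint): Fold angle (rad) of the second wide tab, a grey plate 26 mm wide along the radius, 26 mm long, 4 mm thick, top about 29 mm above the face. 0: leaning back counterclockwise, 0.2: upright, 1.72: flat. Folds only clockwise (seen from above), at a very light push; past upright it falls flat by its own weight and then lies 2 to 7 mm above the face.
- wide3 (a joint): Fold angle (rad) of the third wide tab, a grey plate 26 mm wide along the radius, 26 mm long, 4 mm thick, top about 29 mm above the face. 0: leaning back counterclockwise, 0.2: upright, 1.72: flat. Folds only clockwise (seen from above), at a very light push; past upright it falls flat by its own weight and then lies 2 to 7 mm above the face.
- wide4 (a joint): Fold angle (rad) of the fourth wide tab, a grey plate 26 mm wide along the radius, 26 mm long, 4 mm thick, top about 29 mm above the face. 0: leaning back counterclockwise, 0.2: upright, 1.72: flat. Folds only clockwise (seen from above), at a very light push; past upright it falls flat by its own weight and then lies 2 to 7 mm above the face.
- wide5 (a joint): Fold angle (rad) of the fifth and last wide tab, a grey plate 26 mm wide along the radius, 26 mm long, 4 mm thick, top about 29 mm above the face. 0: leaning back counterclockwise, 0.2: upright, 1.72: flat. Folds only clockwise (seen from above), at a very light push; past upright it falls flat by its own weight and then lies 2 to 7 mm above the face.
- narrow1 (a joint): Fold angle (rad) of the narrow tab at 240 degrees, 10 mm wide, otherwise like the wide ones: 0 leaning back, 0.2 upright, 1.72 folded flat clockwise.
- narrow2 (a joint): Fold angle (rad) of the narrow tab at 210 degrees, 10 mm wide, otherwise like the wide ones: 0 leaning back, 0.2 upright, 1.72 folded flat clockwise.
- narrow3 (a joint): Fold angle (rad) of the narrow tab at 180 degrees, 10 mm wide, otherwise like the wide ones: 0 leaning back, 0.2 upright, 1.72 folded flat clockwise.
- narrow4 (a joint): Fold angle (rad) of the narrow tab at 150 degrees, 10 mm wide, otherwise like the wide ones: 0 leaning back, 0.2 upright, 1.72 folded flat clockwise.
- narrow5 (a joint): Fold angle (rad) of the narrow tab at 120 degrees, 10 mm wide, otherwise like the wide ones: 0 leaning back, 0.2 upright, 1.72 folded flat clockwise.
- softener: Loose blue softener bottle, 68 mm across, 170 mm tall, origin at the centre of its underside. Bystander.
- stain_jar: Loose white jar with a red lid, 64 mm across, 100 mm tall, origin at the centre of its underside. Bystander.
- token_cup: Loose empty white cup, 76 mm across, 85 mm tall, origin at the centre of its underside. Bystander.
- brush: Loose flat brush with a wooden handle, about 200 mm long and 20 mm high, lying crosswise on the bench beyond the dial, origin under its middle. Bystander.
There are look-alikes about, which are no part of the job. Of the things that look like the dial, the middle-sized one is meant.

How it is judged:
By the outcome, as a careful person would: the job done as asked, in the order asked, and still so for the second after the job is handed in, with the robot touching nothing.
It also fails if it takes over 48 s, if anything falls off the work surface, if the arm or the gripper's body presses on something with over 40 N, if the wrist force passes 120 N, or if a joint passes its speed limit or range.

## Working session

There is one attempt and no reset: what is moved stays moved. The work goes in short steps, Python scripts to look and compute and a shell command to move; the robot and the scene stay as the last step left them, time stands still between calls to the robot, and variables do not carry over. Pictures are saved under pics/ and viewed, at most 10 in all, crops included, and the job is handed in when it is done.

```bash
mkdir -p pics; python3 - <<'E'
from cell import sensors, eyes, arm
import cv2
for n in("scene","top"):
    cv2.imwrite(f"pics/{n}0.png",eyes.camera(n)[:,:,::-1]); print(eyes.get_calibration(n))
print(sensors.sense(), arm.grip_depth)
E
```

```text
{'fov_y': 43.89364647054011, 'cx': 243.29137576639556, 'cy': 191.63776616025785, 'k1': -0.18896822920921424, 'eye': array([ 1.1756491 , -0.96466918,  0.90194597]), 'rotation': array([ 0.85722413,  0.24926921, -0.12105164, -0.43402551])}
{'fov_y': 54.04614373856458, 'cx': 252.75729429136953, 'cy': 199.81342930054078, 'k1': 0.012896892750914367, 'eye': array([0.47291147, 0.01647593, 1.21368899]), 'rotation': array([-0.69838329,  0.7141394 , -0.03773716,  0.02901048])}
{'time': 0.1, 'joint_positions': array([-1.18680009e+00,  1.16463628e-01,  1.44219904e+00,  4.96797649e-07,
        1.58396106e+00, -3.77758006e-02]), 'qvel': array([ 0.00033523,  0.00079927, -0.00481195, -0.0002837 , -0.00247581,
       -0.00043981]), 'tau': array([ 1.11713525e-03, -7.22897744e+01, -6.23865724e+01,  7.80794537e-02,
        2.27239943e-02, -6.20432047e-05]), 'eef_pos': array([ 0.27627305, -0.61568513,  0.21796137]), 'eef_rot': array([ 9.77845701e-01,  2.09326345e-01, -8.85545986e-05, -5.07872245e-04]), 'ft_force': array([-0.09597936, -0.04028437,  0.39959117]), 'moment': array([-0.00384614, -0.0085398 ,  0.00140343]), 'gripper_force': 0.0, 'finger_gap': 0.09296229004607692} 0.0188
```

View pics/scene0.png

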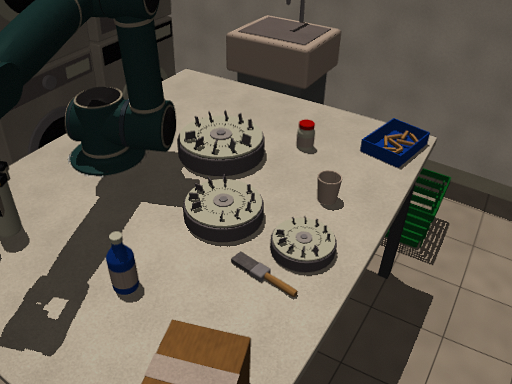

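View pics/top0.png

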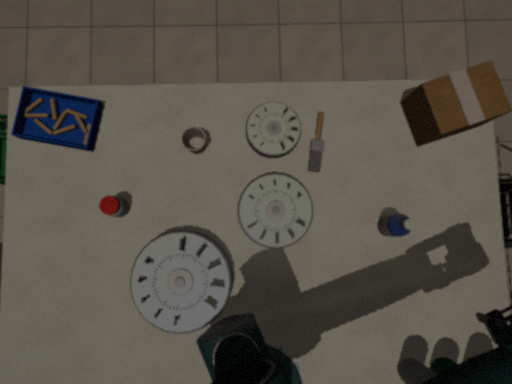

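Look-alikes in the top picture are the large dial at (180,281), the middle one at (275,210) and the small one at (273,129). A 224 mm face should appear about 73 px wide, and the middle one is about 75 px, so I choose that and check it in a close crop.

```bash
cat > h.py <<'E'
import numpy as np, cv2
from scipy.spatial.transform import Rotation as R
from cell import sensors, eyes, arm
def cal(n):
    c=eyes.get_calibration(n); f=192/np.tan(np.radians(c['fov_y']/2))
    K=np.array([[f,0,c['cx']],[0,f,c['cy']],[0,0,1]]); return K,np.array([c['k1'],0,0,0,0.]),np.array(c['eye']),R.from_quat(c['rotation']).as_matrix()
def unproj(n,uv,z):
    K,d,e,Rm=cal(n); p=cv2.undistortPoints(np.array(uv,float).reshape(-1,1,2),K,d).reshape(-1,2)
    r=np.c_[p,np.ones(len(p))]@Rm.T
    return e+r*((z-e[2])/r[:,2])[:,None]
def proj(n,P):
    K,d,e,Rm=cal(n); Q=(np.atleast_2d(P)-e)@Rm
    return cv2.projectPoints(Q,np.zeros(3),np.zeros(3),K,d)[0].reshape(-1,2)
E
python3 - <<'E'
from h import *
t=cv2.imread("pics/top0.png"); s=cv2.imread("pics/scene0.png")
a=cv2.resize(t[165:255,230:320],(400,400),interpolation=cv2.INTER_CUBIC)
b=cv2.resize(s[165:255,178:268],(400,400),interpolation=cv2.INTER_CUBIC)
cv2.imwrite("pics/crop1.png",np.clip(np.hstack([a,b])*1.3,0,255).astype(np.uint8))
# face ellipse fit, each dial in top
g=cv2.cvtColor(t,cv2.COLOR_BGR2GRAY)
for (u,v,r) in((275,210,42),(180,281,56),(273,129,32)):
    m=np.zeros_like(g); cv2.circle(m,(u,v),r,255,-1)
    print(g[v-30:v+31:6,u])
c=unproj("top",[(275,210),(238,210),(313,210),(275,173),(275,248)],.06);print(c)
E
```

```text
[ 73 101  93 108  97  88 103 108  94  76  79]
[105 109 110  95 100  97 101 106 110 108 106]
[101 109 106 106  87  78 103  95 109 100  99]
[[ 0.54910011 -0.0666426   0.06      ]
 [ 0.55160834  0.04697534  0.06      ]
 [ 0.5465276  -0.18354065  0.06      ]
 [ 0.66402656 -0.06990637  0.06      ]
 [ 0.43329759 -0.06333638  0.06      ]]
```

View pics/crop1.png

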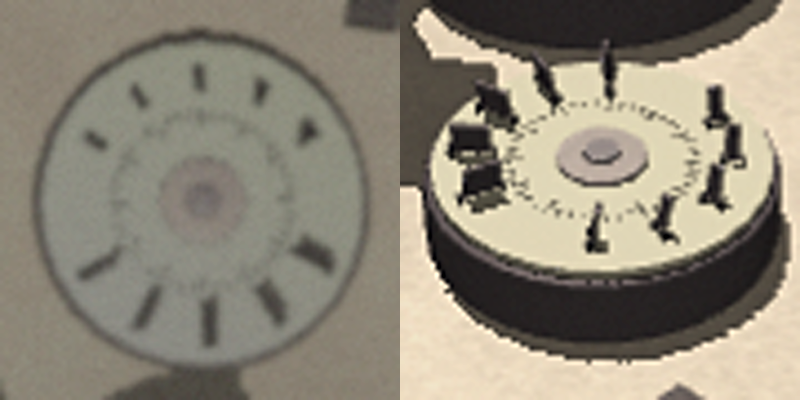

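The top crop (left) shows the chosen dial. Its wide tabs are on the lower half, wide3 at about crop (209,320), and the narrow tabs are on the upper half. Its face measures about 230 mm across, so the size fits. wide1 is lower right in the image (-y side) and wide5 is lower left.

```bash
python3 - <<'E'
from h import *
cr=lambda p:(np.array(p)+.5)/4.4444+np.array([230,165])-.5
c=unproj("top",[cr((202,200))],.06)[0]; print("centre",c)
w=[(317,254),(271,303),(209,322),(146,308),(97,264)]
n=[(97,141),(140,96),(199,77),(261,91),(307,131)]  # 240..120
e=[]
for p,a in zip(w+n,[60,30,0,-30,-60,240,210,180,150,120]):
    d=unproj("top",[cr(p)],.07)[0]-c; y=np.degrees(np.arctan2(d[1],d[0]))
    e.append((y-a)%360); print(a,np.hypot(*d[:2]).round(4),e[-1].round(1))
yaw=np.median(e);print("yaw",yaw)
# scene check: centre via hub
print("scene hub",unproj("scene",[np.array([(602+.5)/4.4444+178-.5,(155+.5)/4.4444+165-.5])],.067))
print("softener",unproj("top",[(397,225)],.15))
for a in range(90,-90,-6):
    t=np.radians(a+yaw); p=c[:2]+.085*np.array([np.cos(t),np.sin(t)]); print(a,(p*1000).round(1))
E
```

```text
centre [ 0.55028702 -0.06687005  0.06      ]
60 0.0864 182.9
30 0.0846 181.6
0 0.084 181.1
-30 0.0841 180.9
-60 0.0852 180.2
240 0.0829 179.9
210 0.0831 179.9
180 0.0844 180.3
150 0.0849 180.3
120 0.0859 181.9
yaw 180.5585537450337
scene hub [[0.77036493 0.07400912 0.067     ]]
softener [[ 0.49311841 -0.40393244  0.15      ]]
90 [ 551.1 -151.9]
84 [ 542.2 -151.5]
78 [ 533.4 -150.2]
72 [ 524.8 -148. ]
66 [ 516.5 -144.9]
60 [ 508.5 -140.9]
54 [ 501.  -136.1]
48 [ 494.  -130.6]
42 [ 487.7 -124.4]
36 [ 482.  -117.5]
30 [ 477.1 -110.1]
24 [ 473.  -102.2]
18 [469.7 -93.9]
12 [467.3 -85.4]
6 [465.8 -76.6]
0 [465.3 -67.7]
-6 [465.7 -58.8]
-12 [467. -50.]
-18 [469.2 -41.4]
-24 [472.3 -33.1]
-30 [476.3 -25.1]
-36 [481.  -17.6]
-42 [486.6 -10.6]
-48 [492.8  -4.3]
-54 [499.7   1.4]
-60 [507.1   6.3]
-66 [515.   10.4]
-72 [523.2  13.7]
-78 [531.8  16.1]
-84 [540.6  17.6]
```

```bash
python3 -m jog '[[0,0,-40,8,-1],[0,0,-80,16,-1],[0,0,-90,24.2,-1],[0,0,-90,24.2,-1]]'
```

```text
time: 0.6
eef_pos: [0.2764, -0.616, 0.3091]
eef_rot: [1.0, 0.0, 0.0, 0.0]
ft_force: [0.3, -0.2, -1.2]
finger_gap: 0.0575
gripper_force: 0.0
```

```bash
python3 -m jog '[[27,-46,0,0,-1],[54,-92,0,0,-1],[81,-138,0,0,-1],[108,-184,0,0,-1],[135,-230,0,0,-1],[162,-276,0,0,-1],[189,-322,0,0,-1],[216,-368,0,0,-1]]'; python3 - <<'E'
from h import *
print("scene hub",unproj("scene",[(223.3,199.8)],.067))
E
```

```text
time: 1.6
eef_pos: [0.4929, -0.2463, 0.3073]
eef_rot: [1.0, 0.002, -0.001, -0.0]
ft_force: [0.9, -1.0, -0.3]
finger_gap: 0.0001
gripper_force: 0.0
scene hub [[ 0.55239426 -0.06824643  0.067     ]]
```

The two cameras agree on the dial centre to 2 mm: (551,-67.5). Next I go above the empty place at 90°.

```bash
python3 -m jog '[[30,-48,0,0,-1],[59,-94,0,0,-1],[59,-94,50,0,-1],[59,-94,100,0,-1],[59,-94,150,0,-1],[59,-94,170,0,-1],[59,-94,170,0,-1]]'; python3 - <<'E'
from h import *
s=eyes.camera("scene")[:,:,::-1]
cv2.imwrite("pics/s2.png",cv2.resize(s[120:270,150:300],(600,600),interpolation=cv2.INTER_CUBIC))
print(sensors.sense()['eef_pos'])
E
```

```text
time: 2.48
eef_pos: [0.5512, -0.1539, 0.1378]
eef_rot: [1.0, 0.0, -0.001, -0.0]
ft_force: [0.2, 0.9, 0.3]
finger_gap: 0.0002
gripper_force: 0.0
[ 0.55185101 -0.15416215  0.13958267]
```

View pics/s2.png

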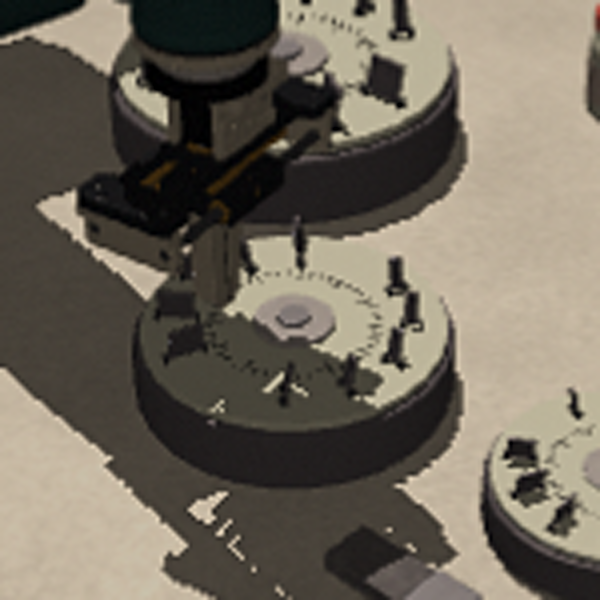

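The crop shows the closed fingers (tip at about (218,300)) above the empty place between wide1 at (185,340) and narrow5 at (287,385). I descend to 11 mm above the face and begin the sweep.

```bash
python3 -m jog '[[0,0,25,0,-1],[0,0,50,0,-1],[0,0,65,0,-1],[0,0,68,0,-1],[0,0,68,0,-1]]'
```

```text
time: 3.15
eef_pos: [0.5521, -0.1542, 0.0718]
eef_rot: [1.0, -0.0, 0.001, 0.0]
ft_force: [-0.3, 0.4, 0.9]
finger_gap: 0.0005
gripper_force: 0.0
```

```bash
python3 -m jog '[[-9,-0.5,0,0,-1],[-18,-2,0,0,-1],[-26.5,-4,0,0,-1],[-35,-7.5,0,0,-1],[-43,-11.5,0,0,-1],[-50.5,-16.5,0,0,-1],[-57.5,-22,0,0,-1],[-64,-28.5,0,0,-1]]'
```

```text
time: 4.15
eef_pos: [0.4872, -0.125, 0.0706]
eef_rot: [1.0, -0.0, 0.0, -0.0]
ft_force: [-0.1, -0.1, -0.4]
finger_gap: 0.0007
gripper_force: 0.0
```

```bash
python3 - <<'E'
from h import *
s=eyes.camera("scene")[:,:,::-1]
cv2.imwrite("pics/s3.png",cv2.resize(s[120:270,150:300],(600,600),interpolation=cv2.INTER_CUBIC))
E
```

```text
(no output)
```

View pics/s3.png

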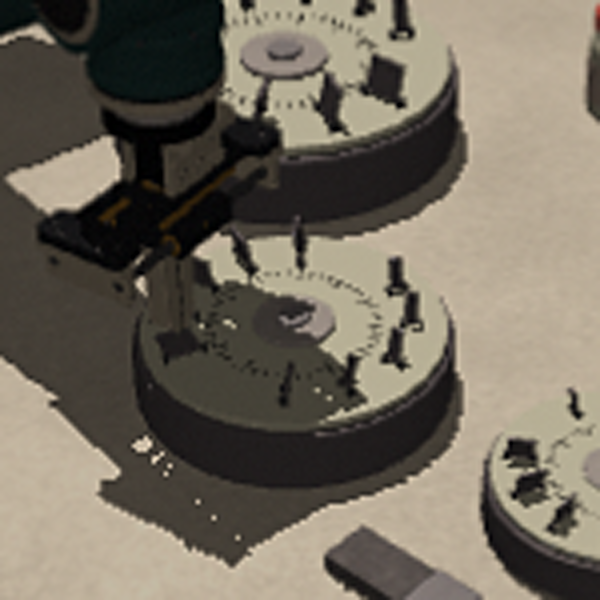

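wide1 lies flat at (178,342), with the fingers just past it. I continue the arc.

```bash
python3 -m jog '[[-6,-7,0,0,-1],[-11,-14.5,0,0,-1],[-15,-22.5,0,0,-1],[-18.5,-31,0,0,-1],[-21,-39.5,0,0,-1],[-22.5,-48.5,0,0,-1],[-23,-57.5,0,0,-1],[-22.5,-66.5,0,0,-1]]'
```

```text
time: 5.2
eef_pos: [0.4652, -0.0583, 0.0707]
eef_rot: [1.0, -0.0, 0.0, -0.0]
ft_force: [-0.0, -0.3, -0.3]
finger_gap: 0.0005
gripper_force: 0.0
```

```bash
python3 -m jog '[[1.5,-9,0,0,-1],[3.5,-17.5,0,0,-1],[6.5,-26,0,0,-1],[10.5,-34,0,0,-1],[15.5,-41.5,0,0,-1],[21,-48.5,0,0,-1],[27.5,-55,0,0,-1],[34.5,-60.5,0,0,-1]]'
```

```text
time: 6.2
eef_pos: [0.5002, 0.0019, 0.0706]
eef_rot: [1.0, -0.0, -0.0, 0.0]
ft_force: [1.0, -0.2, -0.2]
finger_gap: 0.0002
gripper_force: 0.0
```

```bash
python3 -m jog '[[7.5,-5,0,0,-1],[15.5,-9,0,0,-1],[24,-12.5,0,0,-1],[32.5,-14.5,0,0,-1],[40,-16,0,0,-1],[40,-16,0,0,-1]]'; python3 - <<'E'
from h import *
s=eyes.camera("scene")[:,:,::-1]
cv2.imwrite("pics/s4.png",cv2.resize(s[120:270,150:300],(600,600),interpolation=cv2.INTER_CUBIC))
E
```

```text
time: 6.95
eef_pos: [0.5401, 0.0175, 0.0705]
eef_rot: [1.0, -0.0, -0.0, 0.0]
ft_force: [-0.1, 0.7, 0.7]
finger_gap: 0.0004
gripper_force: 0.0
```

View pics/s4.png

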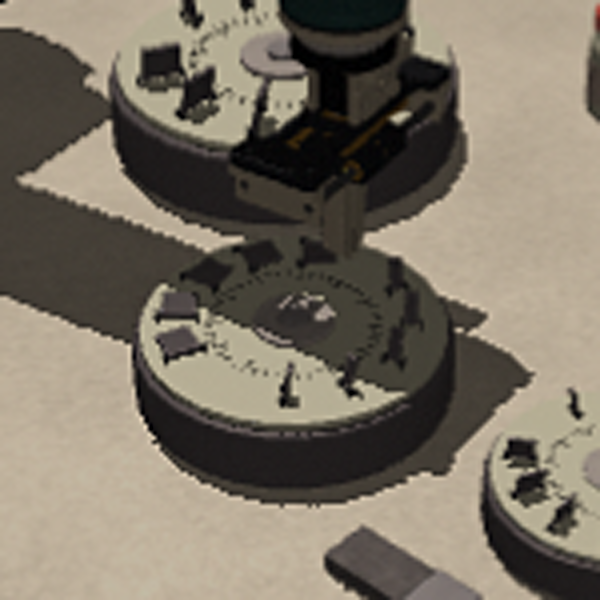

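All five wide tabs lie flat, from (180,342) to (320,250), and the narrow ones are standing. I lift straight up and move clear.

```bash
python3 -m jog '[[0,0,-15,0,-1],[0,0,-50,0,-1],[0,0,-100,0,-1],[0,0,-150,0,-1],[0,0,-200,0,-1],[0,0,-240,0,-1],[0,0,-240,0,-1],[0,0,-240,0,-1]]'; python3 - <<'E'
from h import *
s=eyes.camera("scene")[:,:,::-1]
cv2.imwrite("pics/s5.png",cv2.resize(s[90:300,90:370],(800,600),interpolation=cv2.INTER_CUBIC))
E
```

```text
time: 8.0
eef_pos: [0.5394, 0.0174, 0.3106]
eef_rot: [1.0, -0.0, -0.0, 0.0]
ft_force: [0.5, 0.4, -0.2]
finger_gap: 0.0005
gripper_force: 0.0
```

View pics/s5.png

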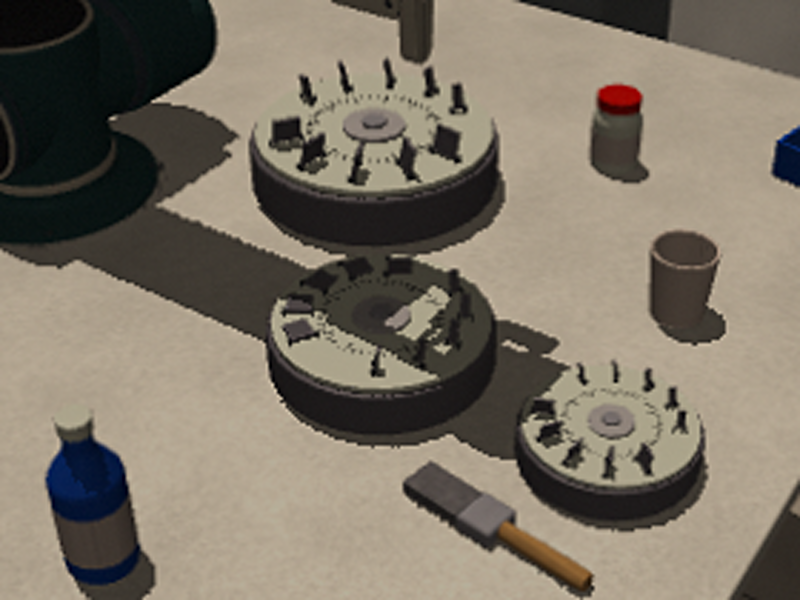

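The five wide tabs are flat, from (300,330) to (398,265). The five narrow tabs still stand at (377,362) to (453,278), the other things are where they were, and the gripper is clear.

```bash
python3 -c "
from cell import arm
print(arm.close_job())"
```

```text
the job is handed in; nothing more can be done
None
```

The five wide tabs on the middle-sized dial were folded flat in one clockwise pass. The narrow tabs are still standing, nothing else moved in the pictures, the arm is clear, and the job was handed in at about 8 s.

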